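# Shut and bolt the control enclosure

## Task

Close up the control enclosure with your fingertips: push its open lid fully shut, and only then push both slide bolts on the lid fully home into their keepers. Only push, never pinch the lid or the bolts' finger tabs between the fingers; do not lift the enclosure or shove it about, leave the contactor, push-button box and screwdriver beside it alone, and move clear when done.

Things in the scene. Friction and masses are not known exactly. Their poses are not given: they have to be found in the camera images.
- enclosure: grey steel open box on the bench, 200 (x) x 260 (y) x 90 mm high, 4 kg, loose (slides above about 20 N). Origin: centre of its underside; x to the hinged side (away from the robot, within 30 degrees), y left, z up. Hinge line along y at x = 100, z = 90 mm. Two steel keepers for the bolts, 32 mm wide, on its front at y = +-80, x = -99 to -119 mm, up to z = 111 mm
- lid (a joint): lid angle, rad: 0 = lying shut on the rim, grows as the free front edge rises; starts between 0.65 and 1.15. Stiff hinge: the lid stays at whatever angle it is left (about 3 to 8 N at 120 mm from the hinge moves it)
- lid_press (a point): bare point on the lid's outer face (its top when shut), midway between the bolts, 120 mm from the hinge line, 82 mm from the free edge. Axes turn with the lid: x along it from free edge to hinge, y along the hinge line, z out of the outer face. Lid: flat plate 204 x 264 x 4 mm; shut, its outer face is 94 mm above the enclosure's underside and this point at x = -20, y = 0 mm there
- bolt_left (a joint): travel of the slide bolt on the left (+y) of the lid, m: 0 = fully drawn back, 0.025 = fully home at its stop, in the keeper; grows as it is pushed along the lid to the free front edge (the enclosure's -x). Starts between 0 and 0.006; about 2 N moves it and it stays where it is left
- bolt_right (a joint): the same for the slide bolt on the right (-y) of the lid
- bolt_left_tab (a point): centre of the left bolt's steel finger tab: an upright plate 8 mm thick (x) x 32 mm wide (y), from 1 to 25 mm above the lid's outer face; this point is 13 mm above that face, 80 mm left of the lid's middle and, drawn back, 52 mm from the free edge. Behind it (towards the hinge) the lid is bare for 120 mm; in front lie the 12 mm wide bolt bar and its 16 mm high guide
- bolt_right_tab (a point): the same for the right bolt, 80 mm right of the lid's middle
- contactor: bystander: loose black and grey contactor block, 75 x 45 x 75 mm high, standing to the left of the enclosure; origin: centre of its underside
- button_box: bystander: loose white push-button box, 110 x 68 x 67 mm high with one green and one red button, to the right of the enclosure; origin: centre of its underside
- screwdriver: bystander: loose screwdriver, 190 mm long, lying behind the hinged side of the enclosure; origin: on the bench under its middle

How it is judged:
By the outcome, as a careful person would: the job done as asked, in the order asked, and still so for the second after the job is handed in, with the robot touching nothing.
It also fails if it takes over 48 s, if anything falls off the work surface, if the arm or the gripper's body presses on something with over 40 N, if the wrist force passes 120 N, or if a joint passes its speed limit or range.

## Robot

A 7-joint arm with a two-finger parallel gripper is mounted at the origin on the work surface. World frame = base frame: x ahead of the robot, y to its left, z up, the work surface at z = 0. Lengths are in m, angles in rad, forces in N, time in s.
With the tool pointing down it reaches from about 0.4 to 0.85 m from the base axis. Payload 10.4 kg.
Tool frame: the origin (TCP) lies midway between the tips of the shut fingers; the grasp point (between the pads) lies 19 mm behind it; x points along the fingers, z is the direction in which the jaws open and shut, and the axes are right-handed (so a half turn about x gives the same grasp; the last joint's range is limited). The gripper opens to 85 mm and grips with 20 to 120 N. Pads are 22 mm wide; open, the fingers measure 114 mm over their backs; the gripper's body (76 mm by 85 mm) begins 54 mm behind the grasp point. The pads swing forward as they close: fully open they stand 13 mm farther back than shut.
Start: joints at [-1.211, 0.332, -0.065, 1.46, 0.022, 1.35, -0.088], TCP at [0.233, 0.58, 0.231] pointing down, gripper open.
Joint ranges: [-2.6, 2.6], [-0.5, 2.12], [-1.47, 1.34], [0.16, 2.42], [-1.27, 4.41], [0.06, 2.06], [-2.6, 2.6]. Speed limits (rad/s): [2.22, 2.22, 2.79, 2.79, 3.14, 3.14, 3.14].

## Interface

Orientations are given as a unit quaternion [x, y, z, w].
In Python, from station import bot, viewer gives the robot as it stands.
- The arm moves only by the tool play_rows, never from a script. Its argument "commands" is a list of rows, each a list of 7 numbers: the shift along the tool's x, y, z in m, then the turn, a rotation vector about the tool's x, y, z in degrees, then the gripper's target within -1 to 1 (shut at 1, half-way at 0, fully open at -1). In form: [[dx, dy, dz, ax, ay, az, hand], ...]. A call has 1 to 12 rows; each row is the pose to reach, as a shift and turn from the pose commanded when the call began, along the tool's axes at that moment; what a row does not reach only later rows make up. A row lasts 1/12 s, in which the tool goes at most 41.7 mm and 7.16 degrees, less where a joint would pass 70% of its speed; a pose out of reach is approached as far as the arm can. A call with a gripper value outside its range is refused whole. The fingers move at their own pace and stop on an object; the grip force is fixed at half the most. Time passes only in rows, so rows that repeat a pose let the fingers close. It gives the time, the measured TCP pose, the force and the opening at its end, in the units of the state.
- bot.sense(): the state, without advancing time (a new reading comes with each control period).
- viewer.camera(name): name is "scene" or "top" or "wrist"; returns the picture (400x640x3 uint8, red, green, blue); there is no depth.
- viewer.camera_params(name): a dict with "K" (3x3 intrinsics, pixels), "k1" (the pictures are not rectified: a ray, as slopes to the right and down, at radius r is drawn at 1 + k1 r^2 times it, then the intrinsics apply), "rvec" (rotation vector, rad) and "tvec" (3), from world to camera coordinates, as OpenCV has them. Camera axes: x right, y down, z forward; pixel columns grow to the right and rows downward; lengths in m; the calibration is good to about 2 mm. A picture is of the moment at which its call begins: read the wrist's pose just before it. camera_params takes no time and is no camera call; for the wrist camera it gives the pose at the moment of the call.
- bot.job_done(): hands the job in, once; it reports no verdict.
The state is a dict: "time_s": time; "joint_positions": joint angles; "dq": joint speeds; "effort": joint torques, N m; "position": TCP position; "tool_rot": TCP orientation; "force": force on the tool from outside, world axes, zero at the start; "wrist_torque": the same for the moment, N m; "grip_width": finger opening in m.
Only numpy, scipy, OpenCV 4.12 (cv2) and the standard library are available. Lean on these libraries where they do the work, as an engineer would, in place of code of your own. Each camera call takes 0.05 s, during which the arm holds its last target.

## Working session

There is one attempt and no reset: what is moved stays moved. The work goes in short steps, Python scripts to look and compute and a tool call to move; the robot and the scene stay as the last step left them, time stands still between calls to the robot, and variables do not carry over. Pictures are saved under pics/ and viewed, and the job is handed in when it is done.

Besides the shell and the picture viewer there is one more tool, called after "Call:" as a command line: name --pt "numbers of a row" for each row, then --argument value for the rest. play_rows: Moves the arm, as the interface text tells. Its arguments: {"type":"object","properties":{"commands":{"type":"array"}},"required":["commands"]}

```bash
ls; mkdir -p pics; python3 - <<'E'
from station import bot, viewer
import cv2
s=bot.sense()
print({k:s[k] for k in ('time_s','position','tool_rot','force','grip_width')})
for n in ('scene','top'):
    cv2.imwrite(f'pics/{n}0.png',viewer.camera(n)[:,:,::-1])
    print(n,viewer.camera_params(n))
E
```

```text
pics
{'time_s': 0.0, 'position': array([0.23332428, 0.57941012, 0.23051243]), 'tool_rot': array([-0.39605682,  0.58639399,  0.39544291,  0.58558175]), 'force': array([0.32022296, 0.0899589 , 0.13098696]), 'grip_width': 0.08591623187649255}
scene {'K': array([[394.18545679,   0.        , 319.81135568],
       [  0.        , 394.18545679, 199.09497536],
       [  0.        ,   0.        ,   1.        ]]), 'k1': -0.09358975029962385, 'rvec': array([ 2.06070436,  1.37749072, -0.52977241]), 'tvec': array([-0.28334171, -0.36421901,  1.45726935])}
top {'K': array([[372.23210513,   0.        , 317.38530614],
       [  0.        , 372.23210513, 197.21430156],
       [  0.        ,   0.        ,   1.        ]]), 'k1': -0.030218296880587893, 'rvec': array([ 2.01505667, -2.2159141 ,  0.2383052 ]), 'tvec': array([0.07950833, 0.62134544, 0.80631629])}
```

View pics/scene0.png

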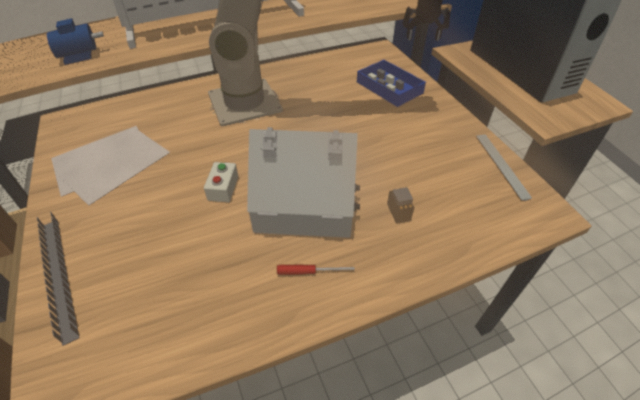

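View pics/top0.png

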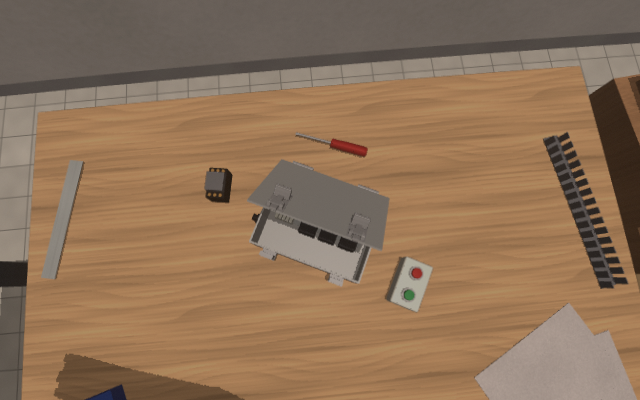

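The scene picture shows the lid's outer face at (250–357, 130–215). In the top picture the enclosure opening is around (310,240), and the raised lid has its corners near (282,161), (389,192), (384,246) and (250,200). I'll enlarge both pictures to get precise corners.

```bash
cat > h.py <<'E'
import numpy as np, cv2
from station import bot, viewer
from scipy.spatial.transform import Rotation as R
def par(n):
    p=viewer.camera_params(n); return p['K'],p['k1'],R.from_rotvec(p['rvec']).as_matrix(),np.array(p['tvec'])
def ray(n,uv):
    K,k1,Rm,t=par(n)
    x=cv2.undistortPoints(np.array([[uv]],float),K,np.array([k1,0,0,0.]))[0,0]
    return -Rm.T@t, Rm.T@np.array([x[0],x[1],1.])
def plane(n,uv,z):
    o,d=ray(n,uv); return o+d*(z-o[2])/d[2]
def proj(n,P):
    K,k1,Rm,t=par(n)
    return cv2.projectPoints(np.array(P,float).reshape(-1,3),cv2.Rodrigues(Rm)[0],t,K,np.array([k1,0,0,0.]))[0][:,0]
def tri(a,ua,b,ub):
    o1,d1=ray(a,ua);o2,d2=ray(b,ub)
    s=np.linalg.lstsq(np.c_[d1,-d2],o2-o1,rcond=None)[0]
    p,q=o1+d1*s[0],o2+d2*s[1]
    return (p+q)/2,np.linalg.norm(p-q)
E
python3 - <<'E'
import cv2
a=cv2.imread('pics/top0.png')[150:300,230:440]; cv2.imwrite('pics/top0c.png',cv2.resize(a,None,fx=3.8,fy=3.8,interpolation=cv2.INTER_CUBIC))
a=cv2.imread('pics/scene0.png')[115:255,190:420]; cv2.imwrite('pics/scene0c.png',cv2.resize(a,None,fx=3.4,fy=3.4,interpolation=cv2.INTER_CUBIC))
E
```

```text
(no output)
```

View pics/top0c.png

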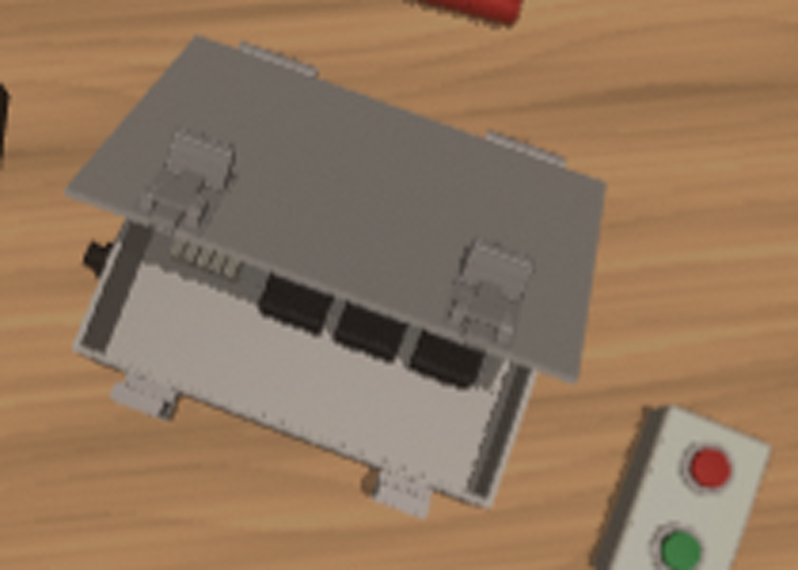

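View pics/scene0c.png

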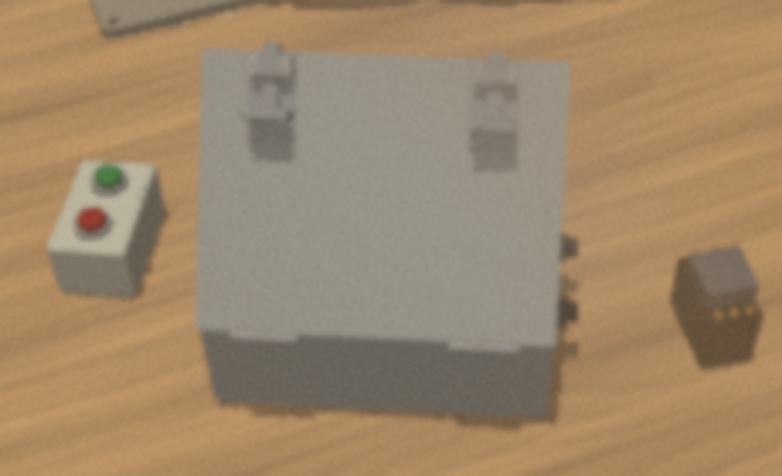

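```bash
cat >> h.py <<'E'
def tc(p): return (230+(p[0]+.5)/3.8-.5,150+(p[1]+.5)/3.8-.5)
def sc(p): return (190+(p[0]+.5)/3.4-.5,115+(p[1]+.5)/3.4-.5)
E
python3 - <<'E'
from h import *
np.set_printoptions(precision=4,suppress=True)
T=dict(hl=(195,37),hr=(605,184),fr=(577,381),fl=(67,192)); S=dict(hl=(555,346),hr=(198,328),fr=(203,48),fl=(569,62))
P={}
for k in T:
    P[k],e=tri('top',tc(T[k]),'scene',sc(S[k])); print(k,P[k],e)
FL=plane('top',tc((77,350)),.09);FR=plane('top',tc((490,507)),.09);print('front rim',FL,FR,np.linalg.norm(FL-FR))
br=plane('scene',sc((215,403)),0);bl=plane('scene',sc((551,417)),0);print('back bottom',br,bl,np.linalg.norm(br-bl))
for a,b in((FL,FR),(bl,br),(P['hl'],P['hr']),(P['fl'],P['fr'])):
    d=a-b; print('y-axis yaw',np.degrees(np.arctan2(-d[0],d[1])),np.linalg.norm(d))
c=(FL[:2]+FR[:2]+bl[:2]+br[:2])/4; print('centre',c)
f=(P['fl']+P['fr'])/2;h=(P['hl']+P['hr'])/2; d=f-h; print('angle',np.arctan2(d[2],np.linalg.norm(d[:2])),np.linalg.norm(d))
for n,p in (('contactor top',(0,0)),): pass
print(par('wrist')[0], bot.sense()['position'])
E
```

```text
hl [0.7192 0.097  0.0874] 0.0003872546248274661
hr [ 0.6042 -0.1396  0.0888] 0.0030784442460927443
fr [ 0.4814 -0.0806  0.2402] 0.0018010344316060306
fl [0.5964 0.156  0.2392] 0.0019306167360987588
front rim [0.5344 0.1795 0.09  ] [ 0.4227 -0.05    0.09  ] 0.2553014080079701
back bottom [ 0.6068 -0.1374  0.    ] [0.7194 0.0998 0.    ] 0.26261249165731404
y-axis yaw -25.96622526987229 0.2553014080079701
y-axis yaw -25.381795194010813 0.26261249165731404
y-axis yaw -25.93003776604491 0.2630868700072322
y-axis yaw -25.920217678148777 0.263096004289922
centre [0.5708 0.023 ]
angle 0.8385458399795386 0.20383272342383596
[[311.3903   0.     324.5382]
 [  0.     311.3903 202.6868]
 [  0.       0.       1.    ]] [0.2333 0.5795 0.2306]
```

```bash
cat >> h.py <<'E'
np.set_printoptions(precision=4,suppress=True)
YAW=np.radians(-25.8); C=np.array([.5705,.023])
def W(p): # enclosure->world
    c,s=np.cos(YAW),np.sin(YAW); return np.array([C[0]+c*p[0]-s*p[1],C[1]+s*p[0]+c*p[1],p[2]])
def E(w):
    c,s=np.cos(YAW),np.sin(YAW); d=np.array(w)[:2]-C; return np.array([c*d[0]+s*d[1],-s*d[0]+c*d[1],w[2]])
def goal(p,sign=None):
    """shift (tool axes) and turn to reach enclosure point p, jaws along enclosure y"""
    s=bot.sense(); R0=R.from_quat(s['tool_rot']); out=[]
    for sg in (1,-1):
        z=sg*np.array([-np.sin(YAW),np.cos(YAW),0]); x=np.array([0,0,-1.]); y=np.cross(z,x)
        Rt=R.from_matrix(np.c_[x,y,z]); rv=np.degrees((R0.inv()*Rt).as_rotvec()); out.append((np.linalg.norm(rv),rv,sg))
    out.sort(key=lambda a:a[0])
    return R0.inv().apply(W(p)-s['position']),out
def st():
    s=bot.sense(); print('t',s['time_s'],'pos',s['position'],'E',E(s['position']),'F',s['force'],'FE',R.from_euler('z',-YAW).apply(s['force']),'grip',s['grip_width'])
E
python3 - <<'E'
from h import *
s=bot.sense();print(R.from_quat(s['tool_rot']).as_matrix())
print(W((-10e-3,0,.33)));print(goal((-.01,0,.33)))
E
```

```text
[[-0.0004 -0.9276  0.3735]
 [-0.0012  0.3735  0.9276]
 [-1.     -0.0001 -0.0013]]
[0.5615 0.0274 0.33  ]
(array([-0.0989, -0.5106, -0.3897]), [(np.float64(3.8659646242802537), array([ 3.8653, -0.0717,  0.0061]), 1), (np.float64(176.1347060982753), array([-176.1347,   -0.0094,   -0.1103]), -1)])
```

Call:
play_rows --pt "-0.04 0 0 0 0 0 1" --pt "-0.08 0 0 0 0 0 1" --pt "-0.1 -0.03 -0.02 1 0 0 1" --pt "-0.1 -0.06 -0.045 2 0 0 1" --pt "-0.1 -0.09 -0.07 3.9 0 0 1" --pt "-0.1 -0.12 -0.092 3.9 0 0 1" --pt "-0.1 -0.15 -0.115 3.9 0 0 1" --pt "-0.1 -0.18 -0.138 3.9 0 0 1" --pt "-0.1 -0.21 -0.16 3.9 0 0 1" --pt "-0.1 -0.24 -0.183 3.9 0 0 1" --pt "-0.1 -0.27 -0.206 3.9 0 0 1" --pt "-0.1 -0.3 -0.229 3.9 0 0 1"

```text
time_s: 1.1
position: [0.4267, 0.2534, 0.3312]
tool_rot: [-0.376, 0.599, 0.376, 0.599]
force: [1.0, 1.4, -0.2]
grip_width: -0.0003
```

```bash
python3 - <<'E'
from h import *
st();print(goal((-.01,0,.30)))
E
```

```text
t 1.1 pos [0.4267 0.2534 0.3312] E [-0.2298  0.1448  0.3312] F [ 0.9617  1.4139 -0.2191] FE [ 0.2504  1.6915 -0.2191] grip -0.00026206035001911265
(array([ 0.0311, -0.2199, -0.1447]), [(np.float64(0.033639331732514474), array([-0.0301, -0.0021, -0.0148]), 1), (np.float64(179.9698625090124), array([179.9699,  -0.0232,   0.0033]), -1)])
```

Call:
play_rows --pt "0 -0.03 -0.02 0 0 0 1" --pt "0 -0.06 -0.04 0 0 0 1" --pt "0 -0.09 -0.06 0 0 0 1" --pt "0 -0.12 -0.08 0 0 0 1" --pt "0 -0.15 -0.1 0 0 0 1" --pt "0 -0.18 -0.12 0 0 0 1" --pt "0.01 -0.21 -0.14 0 0 0 1" --pt "0.03 -0.22 -0.145 0 0 0 1" --pt "0.06 -0.22 -0.145 0 0 0 1" --pt "0.075 -0.22 -0.145 0 0 0 1" --pt "0.085 -0.22 -0.145 0 0 0 1" --pt "0.085 -0.22 -0.145 0 0 0 1"

```text
time_s: 2.1
position: [0.56, 0.029, 0.2441]
tool_rot: [-0.375, 0.6, 0.376, 0.598]
force: [0.1, -0.6, -0.5]
grip_width: 0.0006
```

```bash
python3 - <<'E'
from h import *
st()
cv2.imwrite('pics/scene1.png',cv2.resize(viewer.camera('scene')[90:260,170:430,::-1],None,fx=3,fy=3))
E
```

```text
t 2.1 pos [0.56   0.029  0.2441] E [-0.0121  0.0008  0.2441] F [ 0.1312 -0.5749 -0.5   ] FE [ 0.3683 -0.4605 -0.5   ] grip 0.0005705201729140864
```

View pics/scene1.png

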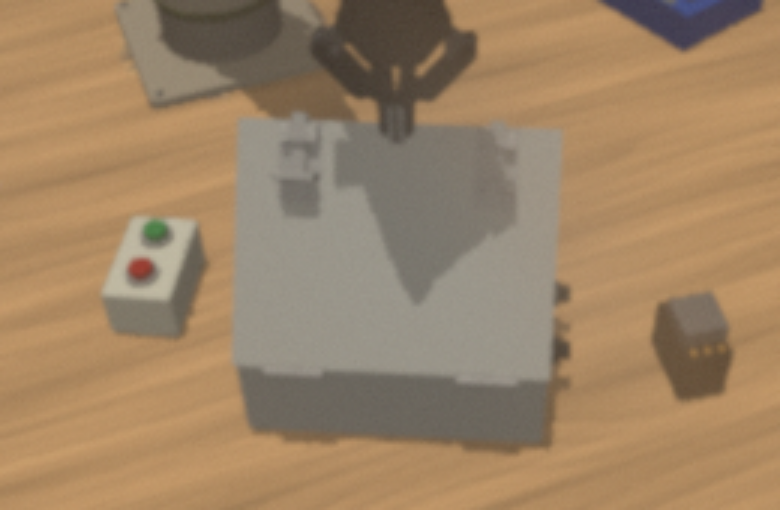

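The shut fingers (picture 397,130) are over the lid midway between the bolts and clear of both tabs, so I'll press down.

Call:
play_rows --pt "0.008 0 0 0 0 0 1" --pt "0.016 0 0 0 0 0 1" --pt "0.024 0 0 0 0 0 1" --pt "0.031 0 0 0 0 0 1" --pt "0.038 0 0 0 0 0 1" --pt "0.045 0 0 0 0 0 1" --pt "0.052 0 0 0 0 0 1" --pt "0.059 0 0 0 0 0 1" --pt "0.066 0 0 0 0 0 1" --pt "0.073 0 0 0 0 0 1" --pt "0.08 0 0 0 0 0 1" --pt "0.087 0 0 0 0 0 1"

```text
time_s: 3.15
position: [0.561, 0.029, 0.1585]
tool_rot: [-0.376, 0.599, 0.376, 0.599]
force: [-0.7, 0.6, 2.8]
grip_width: -0.0002
```

```bash
python3 - <<'E'
from h import *
st()
E
```

```text
t 3.15 pos [0.561  0.029  0.1585] E [-0.0112  0.0012  0.1585] F [-0.7101  0.6163  2.8227] FE [-0.9076  0.2458  2.8227] grip -0.00021847326478030785
```

Call:
play_rows --pt "0.007 0 0 0 0 0 1" --pt "0.014 0 0 0 0 0 1" --pt "0.021 0 0 0 0 0 1" --pt "0.028 0 0 0 0 0 1" --pt "0.035 0 0 0 0 0 1" --pt "0.041 0 0 0 0 0 1" --pt "0.046 0 0 0 0 0 1" --pt "0.05 0 0 0 0 0 1" --pt "0.054 0 0 0 0 0 1" --pt "0.057 0 0 0 0 0 1" --pt "0.059 0 0 0 0 0 1"

```text
time_s: 4.07
position: [0.5609, 0.029, 0.0999]
tool_rot: [-0.376, 0.599, 0.376, 0.599]
force: [-0.5, -0.1, 2.6]
grip_width: -0.0001
```

Call:
play_rows --pt "0.001 0 0 0 0 0 1" --pt "0.002 0 0 0 0 0 1" --pt "0.003 0 0 0 0 0 1" --pt "0.003 0 0 0 0 0 1"

```text
time_s: 4.4
position: [0.5611, 0.0289, 0.0972]
tool_rot: [-0.376, 0.599, 0.376, 0.599]
force: [0.6, 0.1, 0.1]
grip_width: -0.0
```

```bash
python3 - <<'E'
from h import *
st()
E
```

```text
t 4.4 pos [0.5611 0.0289 0.0972] E [-0.011   0.0012  0.0972] F [0.5589 0.0983 0.0639] FE [0.4604 0.3318 0.0639] grip -3.336795080629741e-05
```

Call:
play_rows --pt "0.001 0 0 0 0 0 1" --pt "0.002 0 0 0 0 0 1" --pt "0.003 0 0 0 0 0 1" --pt "0.003 0 0 0 0 0 1"

```text
time_s: 4.73
position: [0.5611, 0.0289, 0.0942]
tool_rot: [-0.376, 0.599, 0.376, 0.599]
force: [1.1, -0.6, 0.0]
grip_width: -0.0001
```

Call:
play_rows --pt "0.001 0 0 0 0 0 1" --pt "0.001 0 0 0 0 0 1"

```text
time_s: 4.9
position: [0.5611, 0.0289, 0.0941]
tool_rot: [-0.375, 0.599, 0.376, 0.599]
force: [-4.8, 0.2, 10.8]
grip_width: -0.0003
```

Call:
play_rows --pt "0.001 0 0 0 0 0 1" --pt "0.001 0 0 0 0 0 1"

```text
time_s: 5.07
position: [0.5612, 0.0289, 0.094]
tool_rot: [-0.375, 0.599, 0.376, 0.599]
force: [-8.2, 0.1, 20.1]
grip_width: 0.0001
```

Call:
play_rows --pt "-0.01 0 0 0 0 0 1" --pt "-0.03 0 0 0 0 0 1" --pt "-0.05 0 0 0 0 0 1" --pt "-0.05 0 0 0 0 0 1"

```text
time_s: 5.4
position: [0.5631, 0.0288, 0.1461]
tool_rot: [-0.376, 0.597, 0.375, 0.601]
force: [0.8, -0.5, 0.5]
grip_width: -0.0003
```

```bash
python3 - <<'E'
from h import *
st()
a=viewer.camera('top')[:,:,::-1];cv2.imwrite('pics/top2.png',a);b=viewer.camera('scene')[:,:,::-1];cv2.imwrite('pics/scene2.png',b)
cv2.imwrite('pics/top2c.png',cv2.resize(a[150:300,230:440],None,fx=3.8,fy=3.8,interpolation=cv2.INTER_CUBIC))
cv2.imwrite('pics/scene2c.png',cv2.resize(b[115:255,190:420],None,fx=3.4,fy=3.4,interpolation=cv2.INTER_CUBIC))
E
```

```text
t 5.4 pos [0.5631 0.0288 0.1461] E [-0.0092  0.002   0.1461] F [ 0.8261 -0.5362  0.4849] FE [ 0.9771 -0.1232  0.4849] grip -0.0003048256060933935
```

View pics/top2c.png

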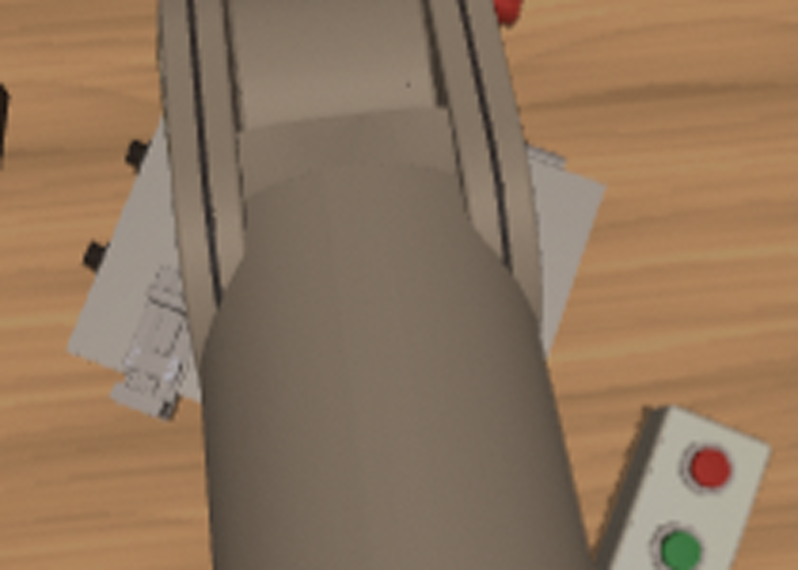

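View pics/scene2c.png

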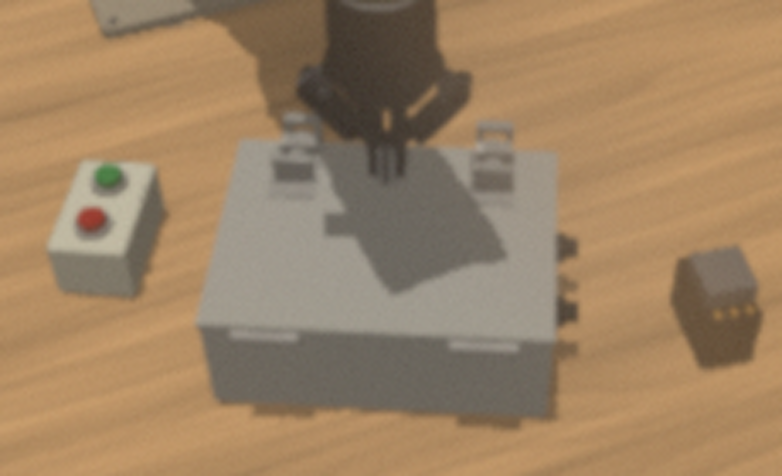

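```bash
python3 - <<'E'
from h import *
for n,p,z in (('R bot',(293,183),.095),('R top',(293,160),.119),('L bot',(493,193),.095),('L top',(493,168),.119),('free R',(238,142),.094),('free L',(557,153),.094)):
    print(n,E(plane('scene',sc(p),z)))
p,e=tri('top',tc((69,351)),'scene',sc((557,153)));print('free L tri',E(p),e)
s=bot.sense()
for p in ((-.015,.08,.15),(-.015,-.08,.15)): print(goal(p)[0],goal(p)[1][0])
E
```

```text
R bot [-0.0499 -0.0794  0.095 ]
R top [-0.0511 -0.0776  0.119 ]
L bot [-0.0476  0.0814  0.095 ]
L top [-0.0509  0.0807  0.119 ]
free R [-0.0976 -0.1321  0.094 ]
free L [-0.0992  0.1325  0.094 ]
free L tri [-0.103   0.1311  0.0901] 0.003397108814824915
[-0.007   0.0043  0.0785] (np.float64(0.10051228224699296), array([-0.0299,  0.0641,  0.0714]), 1)
[-0.0072  0.0042 -0.0815] (np.float64(0.10051228224699296), array([-0.0299,  0.0641,  0.0714]), 1)
```

Lid is shut (free edge at x≈-0.10, z≈0.09), the enclosure hasn't moved, and the rear faces of the tabs are near x≈-0.05. Next I'll go behind the left tab.

Call:
play_rows --pt "0 0 0.03 0 0 0 1" --pt "0 0 0.06 0 0 0 1" --pt "0 0.002 0.079 0 0 0 1" --pt "0.01 0.002 0.079 0 0 0 1" --pt "0.025 0.002 0.079 0 0 0 1" --pt "0.036 0.002 0.079 0 0 0 1" --pt "0.04 0.002 0.079 0 0 0 1" --pt "0.04 0.002 0.079 0 0 0 1"

```text
time_s: 6.17
position: [0.5925, 0.1, 0.1006]
tool_rot: [-0.375, 0.6, 0.376, 0.598]
force: [0.9, -0.6, 0.6]
grip_width: -0.0002
```

```bash
python3 - <<'E'
from h import *
st()
b=viewer.camera('scene')[:,:,::-1]
cv2.imwrite('pics/scene3c.png',cv2.resize(b[115:255,190:420],None,fx=3.4,fy=3.4,interpolation=cv2.INTER_CUBIC))
E
```

```text
t 6.1667 pos [0.5925 0.1    0.1006] E [-0.0137  0.0789  0.1006] F [ 0.8908 -0.5946  0.558 ] FE [ 1.0608 -0.1476  0.558 ] grip -0.00022162821760509657
```

View pics/scene3c.png

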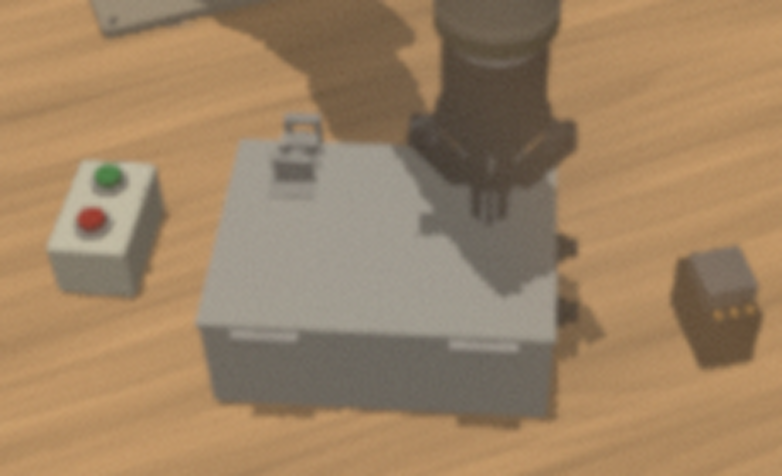

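The fingertips (488,215) are behind the left tab, just above the lid. I'll push forward in small rows.

Call:
play_rows --pt "0 0.005 0 0 0 0 1" --pt "0 0.01 0 0 0 0 1" --pt "0 0.015 0 0 0 0 1" --pt "0 0.019 0 0 0 0 1" --pt "0 0.022 0 0 0 0 1" --pt "0 0.025 0 0 0 0 1" --pt "0 0.028 0 0 0 0 1" --pt "0 0.03 0 0 0 0 1" --pt "0 0.032 0 0 0 0 1" --pt "0 0.034 0 0 0 0 1" --pt "0 0.036 0 0 0 0 1" --pt "0 0.038 0 0 0 0 1"

```text
time_s: 7.22
position: [0.5595, 0.1175, 0.1025]
tool_rot: [-0.376, 0.599, 0.376, 0.599]
force: [2.1, -0.6, 1.1]
grip_width: -0.0
```

Call:
play_rows --pt "0 0.002 0 0 0 0 1" --pt "0 0.003 0 0 0 0 1" --pt "0 0.004 0 0 0 0 1" --pt "0 0.004 0 0 0 0 1"

```text
time_s: 7.55
position: [0.5556, 0.1193, 0.1023]
tool_rot: [-0.376, 0.599, 0.376, 0.599]
force: [1.5, 0.4, 0.6]
grip_width: -0.0
```

```bash
python3 - <<'E'
from h import *
st()
E
```

```text
t 7.55 pos [0.5556 0.1193 0.1023] E [-0.0553  0.0803  0.1023] F [1.4597 0.4068 0.5886] FE [1.1371 1.0016 0.5886] grip -3.465299832603126e-05
```

Call:
play_rows --pt "0 0.001 0 0 0 0 1" --pt "0 0.002 0 0 0 0 1" --pt "0 0.003 0 0 0 0 1" --pt "0 0.003 0 0 0 0 1"

```text
time_s: 7.88
position: [0.5529, 0.1206, 0.1022]
tool_rot: [-0.376, 0.599, 0.376, 0.599]
force: [0.8, 0.3, 1.3]
grip_width: -0.0001
```

Call:
play_rows --pt "0 0.001 0 0 0 0 1" --pt "0 0.002 0 0 0 0 1" --pt "0 0.002 0 0 0 0 1"

```text
time_s: 8.13
position: [0.5518, 0.1211, 0.1023]
tool_rot: [-0.376, 0.599, 0.375, 0.6]
force: [4.5, -2.0, -2.4]
grip_width: 0.0003
```

Call:
play_rows --pt "0 0.001 0 0 0 0 1" --pt "0 0.001 0 0 0 0 1"

```text
time_s: 8.3
position: [0.5517, 0.1211, 0.1024]
tool_rot: [-0.376, 0.598, 0.375, 0.6]
force: [9.3, -0.9, -4.7]
grip_width: -0.0002
```

```bash
python3 - <<'E'
from h import *
st()
E
```

```text
t 8.3 pos [0.5517 0.1211 0.1024] E [-0.0596  0.0801  0.1024] F [ 9.2909 -0.8537 -4.6755] FE [ 8.7363  3.2751 -4.6755] grip -0.0002051997095625364
```

The tip stopped moving at x=-0.0596 (expected -0.060) while the force rose to about 9 N, so the left bolt is home. I'll back off and go to the right tab.

Call:
play_rows --pt "0 -0.01 0 0 0 0 1" --pt "0 -0.03 0 0 0 0 1" --pt "-0.015 -0.05 0 0 0 0 1" --pt "-0.045 -0.05 0 0 0 0 1" --pt "-0.055 -0.05 -0.02 0 0 0 1" --pt "-0.055 -0.05 -0.05 0 0 0 1" --pt "-0.055 -0.05 -0.08 0 0 0 1" --pt "-0.055 -0.05 -0.11 0 0 0 1" --pt "-0.055 -0.05 -0.14 0 0 0 1" --pt "-0.055 -0.05 -0.16 0 0 0 1" --pt "-0.04 -0.05 -0.16 0 0 0 1" --pt "-0.03 -0.05 -0.16 0 0 0 1"

```text
time_s: 9.3
position: [0.5252, -0.0452, 0.1318]
tool_rot: [-0.375, 0.6, 0.375, 0.6]
force: [0.4, 0.1, -0.2]
grip_width: -0.0005
```

```bash
python3 - <<'E'
from h import *
st(); print(goal((-.015,-.08,.102)))
b=viewer.camera('scene')[:,:,::-1]
cv2.imwrite('pics/scene4c.png',cv2.resize(b[115:255,190:420],None,fx=3.4,fy=3.4,interpolation=cv2.INTER_CUBIC))
E
```

```text
t 9.3 pos [ 0.5252 -0.0452  0.1318] E [-0.0111 -0.0811  0.1318] F [ 0.4303  0.1074 -0.2228] FE [ 0.3407  0.284  -0.2228] grip -0.0004792988015638197
(array([0.0298, 0.0039, 0.0011]), [(np.float64(0.17299586286048602), array([-0.1661,  0.0295, -0.0384]), 1), (np.float64(179.83391436893535), array([179.8339,  -0.0602,  -0.0463]), -1)])
```

View pics/scene4c.png

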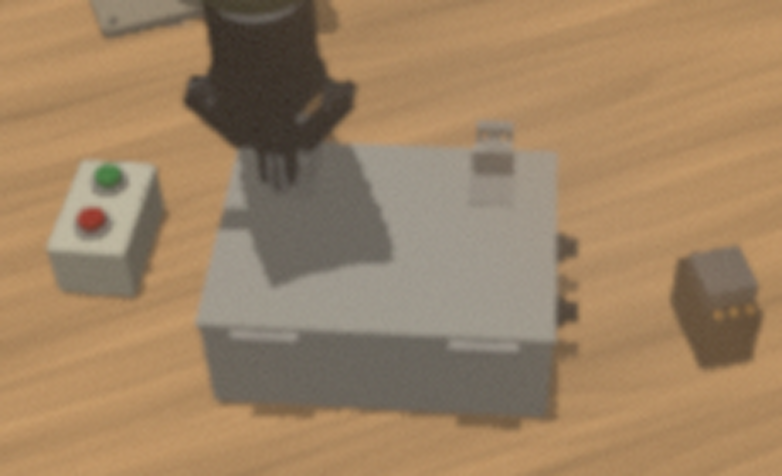

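The left tab has moved forward to the keeper (rear face now at about 493,174 against 493,193 before), and the enclosure corners are unchanged. Now the right bolt.

Call:
play_rows --pt "0.015 0 0.001 0 0 0 1" --pt "0.026 0 0.001 0 0 0 1" --pt "0.029 0.004 0.001 0 0 0 1" --pt "0.029 0.01 0.001 0 0 0 1" --pt "0.029 0.015 0.001 0 0 0 1" --pt "0.029 0.019 0.001 0 0 0 1" --pt "0.029 0.022 0.001 0 0 0 1" --pt "0.029 0.025 0.001 0 0 0 1" --pt "0.029 0.028 0.001 0 0 0 1" --pt "0.029 0.031 0.001 0 0 0 1" --pt "0.029 0.034 0.001 0 0 0 1" --pt "0.029 0.036 0.001 0 0 0 1"

```text
time_s: 10.35
position: [0.494, -0.0273, 0.1036]
tool_rot: [-0.376, 0.599, 0.375, 0.599]
force: [1.5, -1.5, 0.7]
grip_width: -0.0002
```

Call:
play_rows --pt "0 0.002 0 0 0 0 1" --pt "0 0.004 0 0 0 0 1" --pt "0 0.006 0 0 0 0 1" --pt "0 0.008 0 0 0 0 1" --pt "0 0.009 0 0 0 0 1" --pt "0 0.01 0 0 0 0 1" --pt "0 0.01 0 0 0 0 1"

```text
time_s: 10.93
position: [0.4845, -0.0229, 0.1032]
tool_rot: [-0.376, 0.599, 0.376, 0.599]
force: [1.4, -0.2, 1.7]
grip_width: 0.0
```

```bash
python3 - <<'E'
from h import *
st()
E
```

```text
t 10.9333 pos [ 0.4845 -0.0229  0.1032] E [-0.0574 -0.0787  0.1032] F [ 1.3892 -0.1621  1.7433] FE [1.3213 0.4587 1.7433] grip 4.21994070137178e-05
```

Call:
play_rows --pt "0 0.001 0 0 0 0 1" --pt "0 0.002 0 0 0 0 1" --pt "0 0.002 0 0 0 0 1"

```text
time_s: 11.18
position: [0.4828, -0.0221, 0.1032]
tool_rot: [-0.376, 0.599, 0.376, 0.599]
force: [1.4, 1.2, 1.4]
grip_width: 0.0003
```

Call:
play_rows --pt "0 0.001 0 0 0 0 1" --pt "0 0.0015 0 0 0 0 1" --pt "0 0.0015 0 0 0 0 1"

```text
time_s: 11.43
position: [0.4822, -0.0218, 0.1033]
tool_rot: [-0.376, 0.599, 0.375, 0.6]
force: [5.8, -2.1, -3.3]
grip_width: 0.0002
```

```bash
python3 - <<'E'
from h import *
st()
E
```

```text
t 11.4333 pos [ 0.4822 -0.0218  0.1033] E [-0.06   -0.0788  0.1033] F [ 5.7542 -2.1121 -3.2516] FE [ 6.0998  0.6028 -3.2516] grip 0.00016367940600548955
```

Call:
play_rows --pt "0 0.001 0 0 0 0 1" --pt "0 0.001 0 0 0 0 1"

```text
time_s: 11.6
position: [0.4821, -0.0217, 0.1035]
tool_rot: [-0.376, 0.598, 0.375, 0.6]
force: [10.5, -1.9, -5.9]
grip_width: -0.0002
```

Call:
play_rows --pt "0 -0.01 0 0 0 0 1" --pt "0 -0.03 0 0 0 0 1" --pt "-0.01 -0.04 0 0 0 0 1" --pt "-0.04 -0.04 0 0 0 0 1" --pt "-0.08 -0.04 0 0 0 0 1" --pt "-0.12 -0.04 0 0 0 0 1" --pt "-0.16 -0.04 0 0 0 0 1" --pt "-0.2 -0.02 0 0 0 0 1" --pt "-0.2 0.02 0 0 0 0 1" --pt "-0.2 0.05 0.03 0 0 0 1" --pt "-0.2 0.08 0.06 0 0 0 1" --pt "-0.2 0.1 0.09 0 0 0 1"

```text
time_s: 12.6
position: [0.428, 0.105, 0.3038]
tool_rot: [-0.375, 0.599, 0.376, 0.599]
force: [1.3, 0.1, -0.5]
grip_width: -0.0001
```

Call:
play_rows --pt "0 0.02 0.03 0 0 0 1" --pt "0 0.04 0.06 0 0 0 1" --pt "0 0.06 0.09 0 0 0 1" --pt "0 0.08 0.12 0 0 0 1" --pt "0 0.1 0.15 0 0 0 1" --pt "0 0.1 0.18 0 0 0 1" --pt "0 0.1 0.21 0 0 0 1" --pt "0 0.1 0.24 0 0 0 1" --pt "0 0.1 0.27 0 0 0 1" --pt "0 0.1 0.3 0 0 0 1" --pt "0 0.1 0.33 0 0 0 1" --pt "0 0.1 0.36 0 0 0 1"

```text
time_s: 13.6
position: [0.4972, 0.4722, 0.3023]
tool_rot: [-0.376, 0.6, 0.376, 0.598]
force: [0.2, -0.3, 0.3]
grip_width: 0.0004
```

```bash
python3 - <<'E'
from h import *
st()
a=viewer.camera('top')[:,:,::-1];cv2.imwrite('pics/top5.png',a);b=viewer.camera('scene')[:,:,::-1];cv2.imwrite('pics/scene5.png',b)
cv2.imwrite('pics/top5c.png',cv2.resize(a[150:300,230:440],None,fx=3.8,fy=3.8,interpolation=cv2.INTER_CUBIC))
cv2.imwrite('pics/scene5c.png',cv2.resize(b[115:255,190:420],None,fx=3.4,fy=3.4,interpolation=cv2.INTER_CUBIC))
E
```

```text
t 13.6 pos [0.4972 0.4722 0.3023] E [-0.2615  0.3725  0.3023] F [ 0.2224 -0.2723  0.2789] FE [ 0.3187 -0.1483  0.2789] grip 0.00035942033206862585
```

View pics/top5c.png

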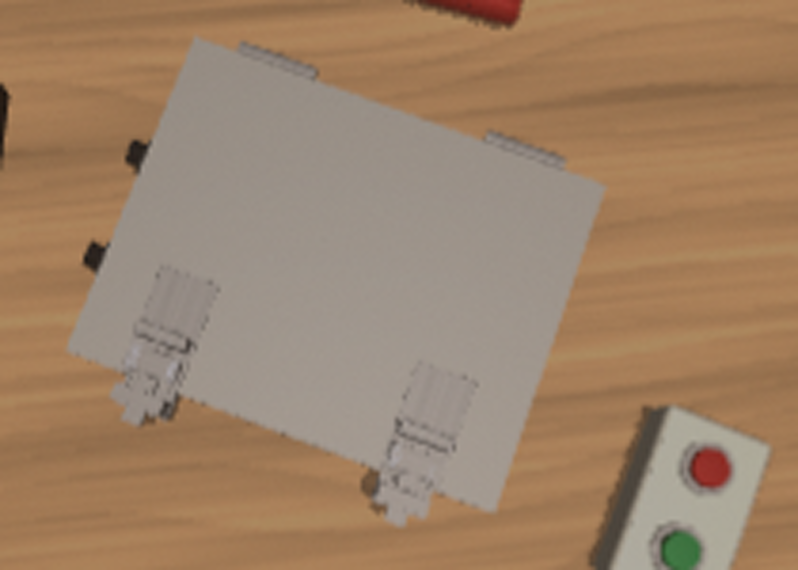

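View pics/scene5c.png

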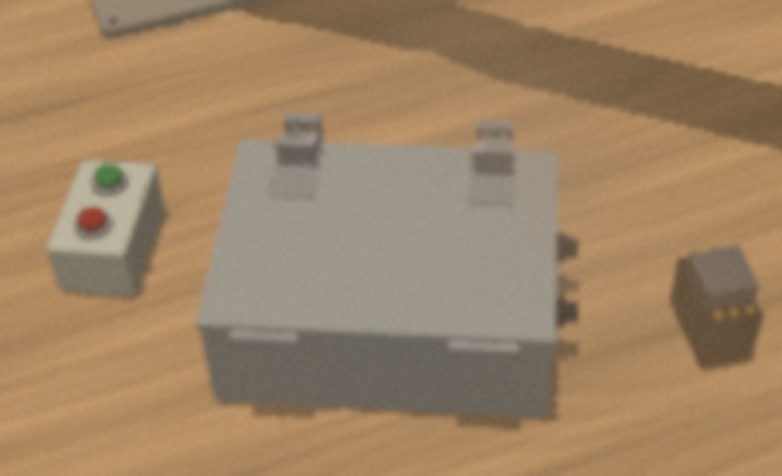

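Both bolt bars stick out through their keepers by the same amount (top picture, tips at about 130,420 and 395,522). The lid is flat, and nothing else has moved, so I'm handing in.

```bash
python3 - <<'E'
from h import *
print(bot.job_done()); st()
E
```

```text
the job is handed in; nothing more can be done
None
the job is handed in; nothing more can be done
```

The enclosure is closed: I pushed the lid shut first, then slid the left bolt home and then the right. I used only shut fingertips and finished in about 13.7 s, with the arm parked well clear.

- **Lid:** the fingertips stopped at z = 94 mm, the height of the shut lid, and the push force rose to about 20 N. The later pictures show the lid flat on the rim.
- **Bolts:** the pushing tip stopped at x = -59.6 mm (left) and about -60 mm (right), where about -60 mm was expected. The force rose to about 10 N at each stop without further movement. The final top picture shows both bars through their keepers by the same amount.
- **Surroundings:** the enclosure's corners, the push-button box and the contactor looked unchanged in the before and after pictures. The part of the screwdriver in the final close-up had not moved either.
- **Disagreement:** estimating the lid's free-edge height from two camera views gave 90 mm instead of 94 mm. The two sight lines missed each other by 3.4 mm, so I relied on the contact height instead.
- **Missing check:** `bot.job_done()` gives no verdict, and the state could not be read after handing in.

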